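# Sound three jacking bolts and hold the loose one's cap open

### The arm

A 6-joint arm with a two-finger parallel gripper is mounted at the origin on the work surface. World frame = base frame: x ahead of the robot, y to its left, z up, the work surface at z = 0. Lengths are in m, angles in rad, forces in N, time in s.
With the tool pointing down it reaches from about 0.35 to 0.925 m from the base axis. Payload 6.4 kg.
Tool frame: the origin (TCP) lies on the centre line of the jaws, within the pads' length; the fingertips stand 22 mm ahead of it and the grasp point (between the pads) lies 3 mm ahead of it; x points along the fingers, y is the direction in which the jaws open and shut, and the axes are right-handed (so a half turn about x gives the same grasp; the last joint's range is limited). The gripper opens to 85 mm and grips with 20 to 120 N. Pads are 22 mm wide; open, the fingers measure 114 mm over their backs; the gripper's body (76 mm by 85 mm) begins 54 mm behind the grasp point. The pads swing forward as they close: fully open they stand 13 mm farther back than shut.
Start: joints at [1.07, 0.245, 1.558, -0, 1.339, -0.174], TCP at [0.209, 0.616, 0.253] pointing down, gripper open.
Joint ranges: [-3.13, 3.13], [-1.02, 2.26], [0.13, 2.54], [-0.95, 4.09], [0.21, 2.88], [-2.74, 2.74]. Speed limits (rad/s): [2.57, 2.57, 3.14, 3.14, 3.14, 3.14].

### API

Orientations are given as a rotation vector (axis times angle).
In Python, from bench import bot gives the robot as it stands.
- The arm moves only by the tool drive_tool, never from a script. Its argument "targets" is a list that holds one entry, the list of rows, each a list of 7 numbers: the turn, a rotation vector about the world's x, y, z each as a share of 60 degrees, from -1 to 1, then the shift along the world's x, y, z each as a share of 0.5 m, from -1 to 1, then the opening, from -1 (shut) to 1 (fully open), so that 0 is half open. In form: [[[wx, wy, wz, tx, ty, tz, fingers], ...]]. A call has 1 to 12 rows; each row shifts and turns the commanded pose from where the row before left it; what a row does not reach is not made up. A row lasts 1/8 s, in which the tool goes at most 62.5 mm and 10.7 degrees, less where a joint would pass 70% of its speed; a pose out of reach is approached as far as the arm can. A call with a number of a shift or a turn outside -1 to 1 is refused whole. A call with a gripper value outside its range is refused whole. The fingers move at their own pace and stop on an object; the grip force is fixed at half the most. Time passes only in rows, so rows that do not move let the fingers close. It gives the time, the measured TCP pose, the force and the opening at its end, in the units of the state.
- bot.state(): the state, without advancing time (a new reading comes with each control period).
- bot.get_image(name): name is "scene" or "top" or "wrist"; returns a dict with "pixels" (420x560x3 uint8, red, green, blue), "vertical_fov" (degrees; the focal length in pixels is half the picture's height over the tangent of half this angle, whatever the lens; pixels are square), "cx", "cy" (the principal point, pixels), "T" (4x4, takes a point from camera to world coordinates). Camera axes: x right, y down, z forward; pixel columns grow to the right and rows downward; lengths in m; the calibration is good to about 2 mm. A picture is of the moment at which its call begins. There is no depth.
- bot.close_job(): hands the job in, once; it reports no verdict.
The state is a dict: "time_s": time; "joints": joint angles; "joint_vel": joint speeds; "tau": joint torques, N m; "tool_pos": TCP position; "tool_rot": TCP orientation; "ft_force": force on the tool from outside, world axes, zero at the start; "torque": the same for the moment, N m; "gripper_width": finger opening in m.
Only numpy, scipy, OpenCV 4.12 (cv2) and the standard library are available. Lean on these libraries where they do the work, as an engineer would, in place of code of your own. Each camera call takes 0.05 s, during which the arm holds its last target.

### The job

Tap the heads of the rail's three bolts from above with the closed fingers, one after the other from the robot's left to its right, to find the loose one, which drops under the tap and stays down. Then take that bolt's hinged cap by its handle bar, lift it to about 45 degrees and finish while still holding it there, so that a spanner can get at the lock nut. Leave the caps of the two tight bolts shut and everything else where it lies.

Things in the scene. Friction and masses are not known exactly. Their poses are not given: they have to be found in the camera images.
- rail: heavy fixed painted machine rail, a flat bar 140 mm (its x) by 410 mm (its y) by 45 mm high; origin at the centre of its underside, x away from the robot at yaw 0, y to the robot's left, z up. Its yaw stays within 0.35 rad. On its deck are three equal stations 125 mm apart along y (y = +125 left, 0 middle, -125 right), each an upright hexagon-head bolt with a hinged cap around it; the bolt head stands up through a window in the cap
- bolt_left_top (a point): centre of the top face of the left bolt's steel hexagon head, 25 mm over corners; 76 mm above the table before tapping, 14 mm proud of the shut cap's top plate, so it can be tapped from above with shut fingers. 38 mm behind (rail +x of) the cap's handle bar, whose top is 25 mm higher than the bolt head
- bolt_left (a joint): how far the left bolt has sunk, m: 0 at the start. A tight bolt does not give (under 1.5 mm at 20 N). The loose one slides down at about 1.5 N, stops at 0.007 (7 mm) and stays down. Exactly one of the three bolts is loose; it looks like the others and may be any of them
- cap_left (a joint): opening angle of the left cap, rad: 0 shut (start), its handle side, nearest the robot, swings up; stop at 1.1. Cap: dark steel sheet with a bright handle, 84 mm (rail x) by 74 mm, 17 mm high, 0.15 to 0.3 kg; it falls shut when let go. Its top plate is 62 mm above the table when shut
- cap_left_handle (a point): middle of the left cap's handle: a level round steel bar, 10 mm thick, 60 mm long along the rail's y, carried by an upright post at each end (50 mm free between the posts), 34 mm over the cap's top plate with nothing between; this point is 96 mm above the table when shut. It can be pinched from above with the fingers closing along the rail's x and turns in the grip. It lies 72 mm in front of (rail -x) and 39 mm above the hinge axis when shut
- cap_left_hinge (a point): the left cap's hinge axis, at its middle, 57 mm above the table; the axis runs along the rail's y
- bolt_middle_top (a point): centre of the top face of the middle bolt's steel hexagon head, 25 mm over corners; 76 mm above the table before tapping, 14 mm proud of the shut cap's top plate, so it can be tapped from above with shut fingers. 38 mm behind (rail +x of) the cap's handle bar, whose top is 25 mm higher than the bolt head
- bolt_middle (a joint): how far the middle bolt has sunk, m: 0 at the start. A tight bolt does not give (under 1.5 mm at 20 N). The loose one slides down at about 1.5 N, stops at 0.007 (7 mm) and stays down. Exactly one of the three bolts is loose; it looks like the others and may be any of them
- cap_middle (a joint): opening angle of the middle cap, rad: 0 shut (start), its handle side, nearest the robot, swings up; stop at 1.1. Cap: dark steel sheet with a bright handle, 84 mm (rail x) by 74 mm, 17 mm high, 0.15 to 0.3 kg; it falls shut when let go. Its top plate is 62 mm above the table when shut
- cap_middle_handle (a point): middle of the middle cap's handle: a level round steel bar, 10 mm thick, 60 mm long along the rail's y, carried by an upright post at each end (50 mm free between the posts), 34 mm over the cap's top plate with nothing between; this point is 96 mm above the table when shut. It can be pinched from above with the fingers closing along the rail's x and turns in the grip. It lies 72 mm in front of (rail -x) and 39 mm above the hinge axis when shut
- cap_middle_hinge (a point): the middle cap's hinge axis, at its middle, 57 mm above the table; the axis runs along the rail's y
- bolt_right_top (a point): centre of the top face of the right bolt's steel hexagon head, 25 mm over corners; 76 mm above the table before tapping, 14 mm proud of the shut cap's top plate, so it can be tapped from above with shut fingers. 38 mm behind (rail +x of) the cap's handle bar, whose top is 25 mm higher than the bolt head
- bolt_right (a joint): how far the right bolt has sunk, m: 0 at the start. A tight bolt does not give (under 1.5 mm at 20 N). The loose one slides down at about 1.5 N, stops at 0.007 (7 mm) and stays down. Exactly one of the three bolts is loose; it looks like the others and may be any of them
- cap_right (a joint): opening angle of the right cap, rad: 0 shut (start), its handle side, nearest the robot, swings up; stop at 1.1. Cap: dark steel sheet with a bright handle, 84 mm (rail x) by 74 mm, 17 mm high, 0.15 to 0.3 kg; it falls shut when let go. Its top plate is 62 mm above the table when shut
- cap_right_handle (a point): middle of the right cap's handle: a level round steel bar, 10 mm thick, 60 mm long along the rail's y, carried by an upright post at each end (50 mm free between the posts), 34 mm over the cap's top plate with nothing between; this point is 96 mm above the table when shut. It can be pinched from above with the fingers closing along the rail's x and turns in the grip. It lies 72 mm in front of (rail -x) and 39 mm above the hinge axis when shut
- cap_right_hinge (a point): the right cap's hinge axis, at its middle, 57 mm above the table; the axis runs along the rail's y
- wrench: bystander: steel open-ended wrench, 170 mm long, lying in front of the rail (robot side); origin under its middle
- big_nut: bystander: loose hexagon nut, 32 mm over corners, 14 mm high, lying on the rail deck between the left and middle caps; origin at the centre of its underside
- washer: bystander: loose thick steel washer, 34 mm across, 6 mm high, lying on the rail deck between the middle and right caps; origin at the centre of its underside
- tin: bystander: open round tin full of fasteners, 74 mm across, 75 mm high, standing behind the rail; origin at the centre of its underside
- cup: bystander: clear cup with fasteners, 68 mm across the rim, 70 mm high, standing behind the rail; origin at the centre of its underside
- wheel: bystander: small rubber-tyred cart wheel lying flat behind the rail, 104 mm across, 30 mm thick; origin at the centre of its underside
- tub: bystander: low white tub of fasteners, 64 mm across, 45 mm high, in front of the rail; origin at the centre of its underside

How it is judged:
By the outcome, as a careful person would: the job done as asked, in the order asked, and still so for the second after the job is handed in, while the arm keeps its last pose, push and grip.
It also fails if it takes over 54 s, if anything falls off the work surface, if the arm or the gripper's body presses on something with over 40 N, if the wrist force passes 120 N, or if a joint passes its speed limit or range.

## Working session

There is one attempt and no reset: what is moved stays moved. The work goes in short steps, Python scripts to look and compute and a tool call to move; the robot and the scene stay as the last step left them, time stands still between calls to the robot, and variables do not carry over. Pictures are saved under pics/ and viewed, and the job is handed in when it is done.

Besides the shell and the picture viewer there is one more tool, called after "Request:" as name(argument=value, ...) on one line, values as JSON. drive_tool: Moves the arm, as the interface text tells. Its arguments: {"type":"object","properties":{"targets":{"type":"array","items":{"type":"array","items":{"type":"array","items":{"type":"number","minimum":-1,"maximum":1}}}}},"required":["targets"]}

```bash
ls; mkdir -p pics
python3 - <<'E'
from bench import bot
import cv2,numpy as np
np.set_printoptions(precision=4,suppress=True)
for n in("scene","top","wrist"):
    d=bot.get_image(n); cv2.imwrite(f"pics/{n}0.png",d["pixels"][:,:,::-1]); print(n,d["vertical_fov"],d["cx"],d["cy"]);print(d["T"])
print(bot.state())
E
```

```text
pics
scene 47.42071465058492 278.863141055193 208.2095812819426
[[-0.1993  0.5319 -0.823   1.4102]
 [ 0.9799  0.1076 -0.1677  0.1875]
 [-0.0006 -0.8399 -0.5427  0.625 ]
 [ 0.      0.      0.      1.    ]]
top 56.358137531414194 279.06540840681583 209.42830940686434
[[-0.0076 -0.9888  0.1492  0.4961]
 [-0.9999  0.0053 -0.0157  0.0268]
 [ 0.0147 -0.1493 -0.9887  0.7299]
 [ 0.      0.      0.      1.    ]]
wrist 66.79293544422372 276.9690143635747 209.1919427662381
[[ 0.3209  0.8992  0.2975  0.1321]
 [ 0.9471 -0.304  -0.1028  0.6417]
 [-0.002   0.3148 -0.9492  0.3721]
 [ 0.      0.      0.      1.    ]]
{'time_s': 0.15, 'joints': array([ 1.0699,  0.2457,  1.5587,  0.    ,  1.3387, -0.1741]), 'joint_vel': array([ 0.0016, -0.0012, -0.0025,  0.0012,  0.0003, -0.0001]), 'tau': array([  0.0001, -42.9988, -32.6551,  -0.0001,   0.0035,  -0.    ]), 'tool_pos': array([0.2085, 0.6152, 0.2524]), 'tool_rot': array([ 0.2554,  1.5561, -0.2576]), 'ft_force': array([-0.2967, -0.374 ,  0.1301]), 'torque': array([-0.0609,  0.056 , -0.0276]), 'gripper_width': 0.08560419503667928}
```

View pics/scene0.png

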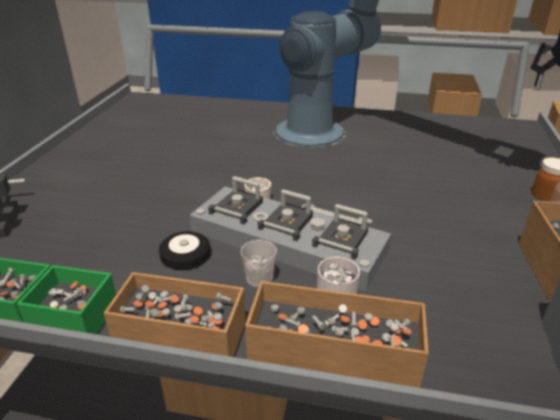

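View pics/top0.png

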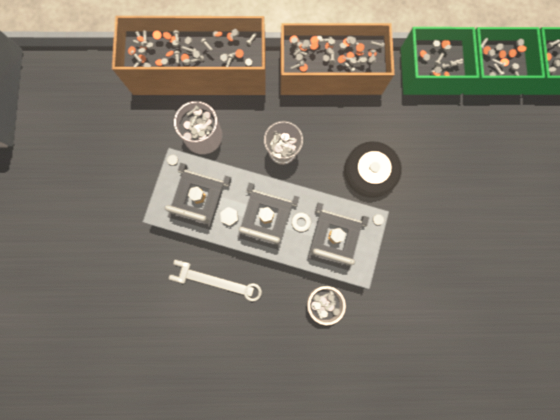

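View pics/wrist0.png

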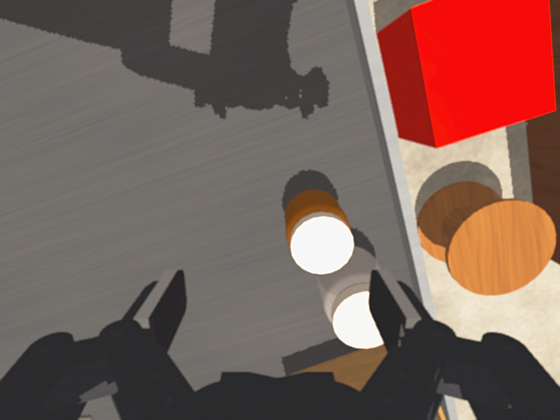

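The top view shows the rail at about (265,217), tilted clockwise. Its bolts are near (196,195), (266,215) and (337,237), with the handles just below them. I'll enlarge it.

Run:
```python
import cv2
a=cv2.imread("pics/top0.png")[140:290,140:400]; cv2.imwrite("pics/topc.png",cv2.resize(a,None,fx=3,fy=3,interpolation=cv2.INTER_CUBIC))
a=cv2.imread("pics/scene0.png")[165:280,180:400]; cv2.imwrite("pics/scenec.png",cv2.resize(a,None,fx=3.5,fy=3.5,interpolation=cv2.INTER_CUBIC))
```

```text
(no output)
```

View pics/topc.png

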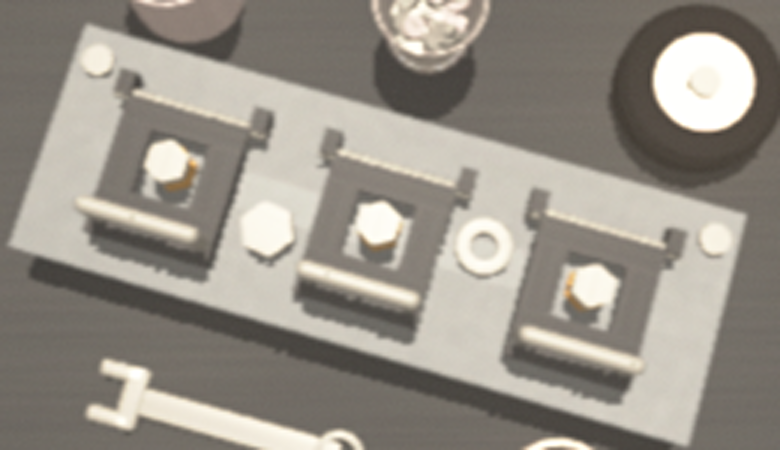

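View pics/scenec.png

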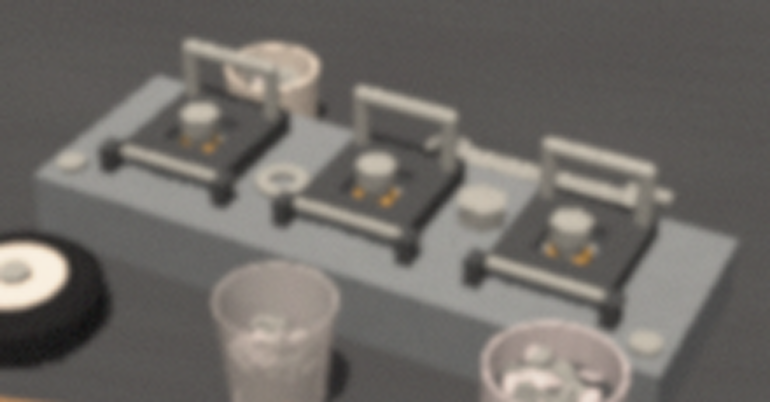

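```bash
cat > h.py <<'E'
import numpy as np,cv2
np.set_printoptions(precision=4,suppress=True)
def ray(d,uv):
    f=210/np.tan(np.radians(d["vertical_fov"]/2)); r=np.array([(uv[0]-d["cx"])/f,(uv[1]-d["cy"])/f,1]); r=d["T"][:3,:3]@r
    return d["T"][:3,3],r/np.linalg.norm(r)
def tri(rs):
    A=np.zeros((3,3));b=np.zeros(3)
    for o,r in rs:
        P=np.eye(3)-np.outer(r,r);A+=P;b+=P@o
    x=np.linalg.solve(A,b); return x,[np.linalg.norm((np.eye(3)-np.outer(r,r))@(x-o)) for o,r in rs]
def plane(d,uv,z):
    o,r=ray(d,uv); return o+r*(z-o[2])/r[2]
def proj(d,p):
    f=210/np.tan(np.radians(d["vertical_fov"]/2)); q=np.linalg.inv(d["T"])@np.append(p,1); return np.array([d["cx"]+f*q[0]/q[2],d["cy"]+f*q[1]/q[2]])
E
python3 - <<'E'
from bench import bot
from h import *
t=bot.get_image("top");s=bot.get_image("scene")
T={'bL':(167,160),'bM':(378,223),'bR':(592,286),'hL':(137,219),'hM':(359,284),'hR':(581,350)}
S={'bL':(572,218),'bM':(376,162),'bR':(200,110),'hL':(600,158),'hM':(406,106),'hR':(231,57)}
for k in T:
    a=140+(np.array(T[k])+.5)/3-.5; b=np.array([180,165])+(np.array(S[k])+.5)/3.5-.5
    z=.076 if k[0]=='b' else .096
    x,e=tri([ray(t,a),ray(s,b)]);print(k,x,np.array(e),plane(t,a,z)[:2],plane(s,b,z)[:2])
E
```

```text
bL [0.6232 0.1573 0.0786] [0.0001 0.0001] [0.6237 0.1579] [0.6196 0.157 ]
bM [0.5871 0.0381 0.0778] [0.0009 0.0009] [0.5872 0.039 ] [0.5844 0.0368]
bR [ 0.551  -0.0809  0.0781] [0.0009 0.0009] [ 0.551  -0.0803] [ 0.5477 -0.0829]
hL [0.5871 0.1689 0.0976] [0.0001 0.0001] [0.5873 0.1694] [0.5846 0.1687]
hM [0.5511 0.0489 0.0969] [0. 0.] [0.5512 0.049 ] [0.5497 0.0486]
hR [ 0.515  -0.0702  0.0975] [0.0003 0.0003] [ 0.515  -0.0701] [ 0.5125 -0.0712]
```

Run:
```python
from bench import bot
from h import *
from scipy.spatial.transform import Rotation as R
s=bot.state(); M=R.from_rotvec(s["tool_rot"]).as_matrix(); print(M)
yaw=-0.2943; rx=np.array([np.cos(yaw),np.sin(yaw),0])
for sg in(1,-1):
    x=np.array([0,0,-1.]);y=sg*rx;D=np.column_stack([x,y,np.cross(x,y)])
    print(sg,R.from_matrix(D@M.T).as_rotvec(), R.from_matrix(D@M.T).as_rotvec()/(np.pi/3))
```

```text
[[-0.0004  0.321   0.9471]
 [-0.0008  0.9471 -0.321 ]
 [-1.     -0.0009 -0.0001]]
1 [ 0.0003 -0.001  -1.5383] [ 0.0003 -0.0009 -1.469 ]
-1 [0.001  0.0003 1.6033] [0.0009 0.0003 1.531 ]
```

Request:
drive_tool(targets=[[[0,0,-0.1224,0.069,-0.0763,-0.008,-1],[0,0,-0.1224,0.069,-0.0763,-0.008,-1],[0,0,-0.1224,0.069,-0.0763,-0.008,-1],[0,0,-0.1224,0.069,-0.0763,-0.008,-1],[0,0,-0.1224,0.069,-0.0763,-0.008,-1],[0,0,-0.1224,0.069,-0.0763,-0.008,-1],[0,0,-0.1224,0.069,-0.0763,-0.008,-1],[0,0,-0.1224,0.069,-0.0763,-0.008,-1],[0,0,-0.1224,0.069,-0.0763,-0.008,-1],[0,0,-0.1224,0.069,-0.0763,-0.008,-1],[0,0,-0.1224,0.069,-0.0763,-0.008,-1],[0,0,-0.1224,0.069,-0.0763,-0.008,-1]]])

```text
time_s: 1.75
tool_pos: [0.6236, 0.1564, 0.2051]
tool_rot: [1.426, 1.053, -1.426]
ft_force: [0.7, 0.2, -0.0]
gripper_width: 0.0003
```

Run:
```python
from bench import bot
from h import *
from scipy.spatial.transform import Rotation as R
d=bot.get_image("wrist");cv2.imwrite("pics/w1.png",d["pixels"][:,:,::-1]);np.save("pics/w1.npy",d,allow_pickle=True)
s=bot.state();print(s["tool_pos"],s["ft_force"],s["gripper_width"],s["joints"]);print(R.from_rotvec(s["tool_rot"]).as_matrix())
for p in([.623,.157,.076],[.5872,.038,.076],[.587,.1692,.096],[.551,.049,.096]): print(proj(d,p))
```

```text
[0.6269 0.1516 0.2047] [-0.6161 -4.3071  0.4265] 6.114748866686061e-05 [ 0.0628  0.2772  1.6109 -0.0029  1.2514  0.3695]
[[ 0.0023  0.9536 -0.3011]
 [-0.0026 -0.3011 -0.9536]
 [-1.      0.003   0.0018]]
[275.9185 207.1764]
[276.8674 332.4491]
[225.9095 213.9471]
[234.1006 348.0216]
```

View pics/w1.png

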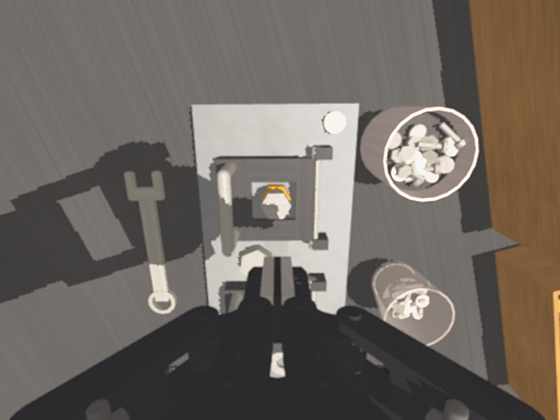

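Request:
drive_tool(targets=[[[0,0,0,0,0,-0.05,-1],[0,0,0,0,0,-0.05,-1],[0,0,0,0,0,-0.04,-1],[0,0,0,0,0,-0.02,-1],[0,0,0,0,0,0,-1],[0,0,0,0,0,0,-1]]])

```text
time_s: 2.55
tool_pos: [0.6234, 0.158, 0.1264]
tool_rot: [1.424, 1.054, -1.421]
ft_force: [0.2, -0.4, 0.4]
gripper_width: 0.0001
```

Run:
```python
from bench import bot
from h import *
d=bot.get_image("wrist");cv2.imwrite("pics/w2.png",d["pixels"][:,:,::-1])
s=bot.state();print(s["tool_pos"],s["ft_force"],s["joint_vel"])
```

```text
[0.6234 0.158  0.1266] [-0.7153 -0.0338 -0.2355] [-0.0018 -0.0015 -0.0005  0.0004  0.0002  0.0007]
```

View pics/w2.png

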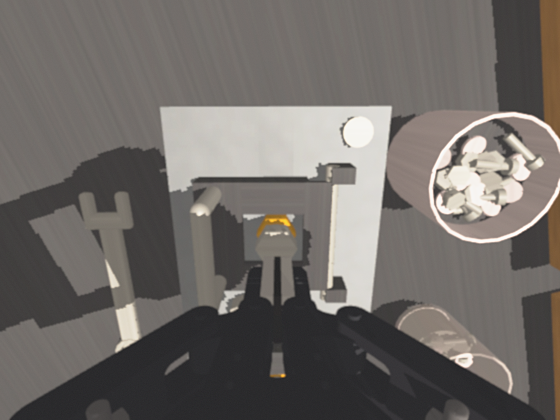

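The tips stand in line with the left bolt, which is at (277,240). Next is a slow descent.

Request:
drive_tool(targets=[[[0,0,0,0,0,-0.03,-1],[0,0,0,0,0,-0.015,-1],[0,0,0,0,0,-0.004,-1],[0,0,0,0,0,-0.004,-1],[0,0,0,0,0,0,-1]]])

```text
time_s: 3.22
tool_pos: [0.6228, 0.1578, 0.0989]
tool_rot: [1.423, 1.055, -1.422]
ft_force: [-0.2, 0.7, 0.2]
gripper_width: -0.0001
```

Request:
drive_tool(targets=[[[0,0,0,0,0,-0.003,-1],[0,0,0,0,0,0,-1]]])

```text
time_s: 3.48
tool_pos: [0.623, 0.1578, 0.0978]
tool_rot: [1.423, 1.055, -1.422]
ft_force: [-0.1, 0.3, 1.6]
gripper_width: 0.0004
```

Request:
drive_tool(targets=[[[0,0,0,0,0,-0.002,-1],[0,0,0,0,0,0,-1]]])

```text
time_s: 3.72
tool_pos: [0.6231, 0.1579, 0.0977]
tool_rot: [1.423, 1.055, -1.422]
ft_force: [-2.6, -0.9, 6.6]
gripper_width: -0.0003
```

Request:
drive_tool(targets=[[[0,0,0,0,0,-0.002,-1],[0,0,0,0,0,0,-1]]])

```text
time_s: 3.98
tool_pos: [0.6232, 0.1579, 0.0977]
tool_rot: [1.423, 1.055, -1.422]
ft_force: [-5.3, -1.1, 11.5]
gripper_width: -0.0001
```

Left bolt is tight: 11.5 N with no travel. Next is the middle bolt.

Request:
drive_tool(targets=[[[0,0,0,0,0,0.04,-1],[0,0,0,0,0,0.06,-1],[0,0,0,-0.024,-0.08,0.02,-1],[0,0,0,-0.024,-0.08,0,-1],[0,0,0,-0.024,-0.079,0,-1],[0,0,0,0,0,0,-1],[0,0,0,0,0,-0.05,-1],[0,0,0,0,0,-0.03,-1],[0,0,0,0,0,0,-1]]])

```text
time_s: 5.1
tool_pos: [0.5858, 0.039, 0.1139]
tool_rot: [1.421, 1.058, -1.424]
ft_force: [0.1, -0.2, 0.1]
gripper_width: -0.0004
```

Run:
```python
from bench import bot
from h import *
d=bot.get_image("wrist");cv2.imwrite("pics/w3.png",d["pixels"][:,:,::-1])
s=bot.state();print(s["tool_pos"],s["ft_force"],s["joint_vel"])
```

```text
[0.5865 0.0389 0.115 ] [0.3282 0.3455 0.0506] [-0.0047 -0.0175 -0.0167 -0.0031 -0.0007 -0.001 ]
```

View pics/w3.png

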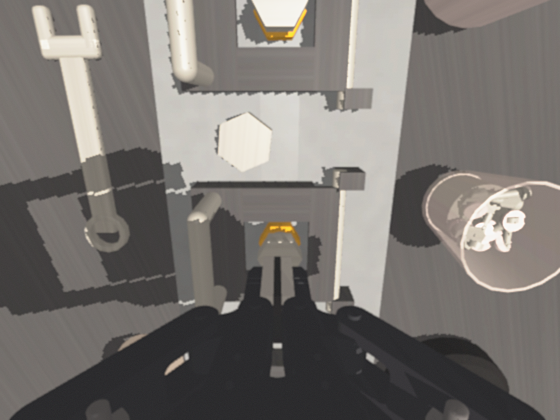

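The middle bolt head at about (278,248) is under the tips, so I descend.

Request:
drive_tool(targets=[[[0,0,0,0,0,-0.022,-1],[0,0,0,0,0,-0.006,-1],[0,0,0,0,0,-0.004,-1],[0,0,0,0,0,0,-1]]])

```text
time_s: 5.65
tool_pos: [0.5867, 0.0383, 0.0993]
tool_rot: [1.423, 1.055, -1.423]
ft_force: [0.2, -0.4, 0.1]
gripper_width: -0.0005
```

Request:
drive_tool(targets=[[[0,0,0,0,0,-0.004,-1],[0,0,0,0,0,0,-1]]])

```text
time_s: 5.9
tool_pos: [0.587, 0.0382, 0.0978]
tool_rot: [1.423, 1.055, -1.422]
ft_force: [-0.7, -0.4, 1.8]
gripper_width: -0.0001
```

Request:
drive_tool(targets=[[[0,0,0,0,0,-0.003,-1],[0,0,0,0,0,0,-1]]])

```text
time_s: 6.15
tool_pos: [0.5872, 0.0382, 0.0977]
tool_rot: [1.422, 1.055, -1.422]
ft_force: [-4.2, 1.1, 9.8]
gripper_width: 0.0
```

Middle bolt is tight too. Next is the right bolt.

Request:
drive_tool(targets=[[[0,0,0,0,0,0.04,-1],[0,0,0,0,0,0.06,-1],[0,0,0,-0.024,-0.08,0.02,-1],[0,0,0,-0.024,-0.08,0,-1],[0,0,0,-0.024,-0.078,0,-1],[0,0,0,0,0,0,-1],[0,0,0,0,0,-0.05,-1],[0,0,0,0,0,-0.03,-1],[0,0,0,0,0,0,-1]]])

```text
time_s: 7.28
tool_pos: [0.5499, -0.0797, 0.1145]
tool_rot: [1.421, 1.059, -1.424]
ft_force: [-0.5, 0.1, 0.3]
gripper_width: -0.0002
```

Run:
```python
from bench import bot
from h import *
d=bot.get_image("wrist");cv2.imwrite("pics/w4.png",d["pixels"][:,:,::-1])
s=bot.state();print(s["tool_pos"],s["ft_force"],s["joint_vel"])
```

```text
[ 0.5506 -0.08    0.1155] [ 0.0187 -0.9003 -0.0045] [-0.0018 -0.016  -0.0188 -0.0007 -0.0026 -0.0009]
```

View pics/w4.png

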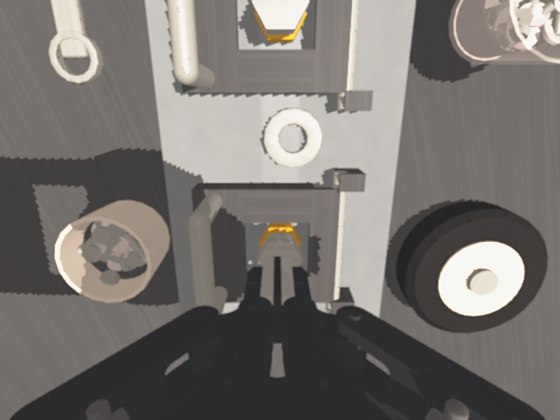

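The right bolt head at about (280,248) is under the tips.

Request:
drive_tool(targets=[[[0,0,0,0,0,-0.022,-1],[0,0,0,0,0,-0.006,-1],[0,0,0,0,0,-0.005,-1],[0,0,0,0,0,0,-1]]])

```text
time_s: 7.82
tool_pos: [0.5507, -0.0807, 0.0992]
tool_rot: [1.422, 1.055, -1.423]
ft_force: [-0.8, 0.3, -0.3]
gripper_width: 0.0002
```

Request:
drive_tool(targets=[[[0,0,0,0,0,-0.004,-1],[0,0,0,0,0,0,-1]]])

```text
time_s: 8.07
tool_pos: [0.5508, -0.0808, 0.0974]
tool_rot: [1.423, 1.055, -1.422]
ft_force: [0.2, -0.1, 0.4]
gripper_width: 0.0001
```

Request:
drive_tool(targets=[[[0,0,0,0,0,-0.003,-1],[0,0,0,0,0,0,-1]]])

```text
time_s: 8.32
tool_pos: [0.5508, -0.0808, 0.0958]
tool_rot: [1.423, 1.055, -1.422]
ft_force: [0.4, 0.6, -0.3]
gripper_width: 0.0002
```

Request:
drive_tool(targets=[[[0,0,0,0,0,-0.004,-1],[0,0,0,0,0,-0.004,-1],[0,0,0,0,0,0,-1]]])

```text
time_s: 8.7
tool_pos: [0.5506, -0.0806, 0.0915]
tool_rot: [1.422, 1.056, -1.423]
ft_force: [0.0, 0.5, 1.2]
gripper_width: 0.0
```

Request:
drive_tool(targets=[[[0,0,0,0,0,-0.003,-1],[0,0,0,0,0,0,-1]]])

```text
time_s: 8.95
tool_pos: [0.5507, -0.0807, 0.091]
tool_rot: [1.422, 1.056, -1.423]
ft_force: [-3.0, 0.2, 6.2]
gripper_width: -0.0
```

Right bolt is the loose one: it sank about 6.7 mm at near-zero force, then met its stop. I retreat and move over its handle with the jaws half open.

Request:
drive_tool(targets=[[[0,0,0,0,0,0.04,-1],[0,0,0,0,0,0.06,-1],[0,0,0,0,0,0.04,-1],[0,0,0,-0.035,0.01,0,0],[0,0,0,-0.036,0.011,0,0],[0,0,0,0,0,0,0],[0,0,0,0,0,0,0],[0,0,0,0,0,0,0]]])

```text
time_s: 9.95
tool_pos: [0.5157, -0.0704, 0.1603]
tool_rot: [1.423, 1.055, -1.422]
ft_force: [-0.0, 0.5, 0.1]
gripper_width: 0.0425
```

Run:
```python
from bench import bot
from h import *
d=bot.get_image("wrist");cv2.imwrite("pics/w5.png",d["pixels"][:,:,::-1])
e=bot.get_image("scene");cv2.imwrite("pics/s5.png",cv2.resize(e["pixels"][140:280,180:400,::-1],None,fx=3.5,fy=3.5,interpolation=cv2.INTER_CUBIC))
s=bot.state();print(s["tool_pos"],s["ft_force"],s["gripper_width"],s["joints"],proj(d,[.515,-.07,.096]))
```

```text
[ 0.5155 -0.0704  0.1602] [ 0.2024 -0.0186 -0.1624] 0.042502584853743045 [-0.3538  0.0487  1.9584  0.      1.1345 -0.0596] [275.6067 239.155 ]
```

View pics/w5.png

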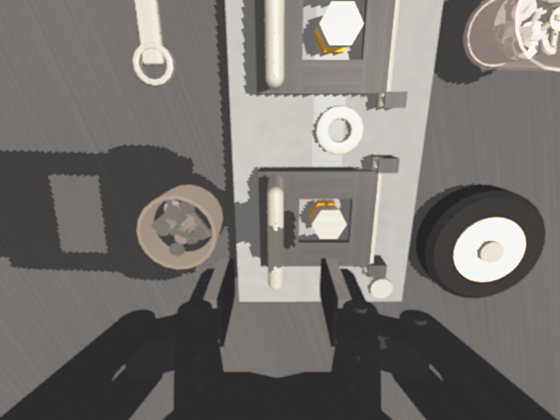

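View pics/s5.png

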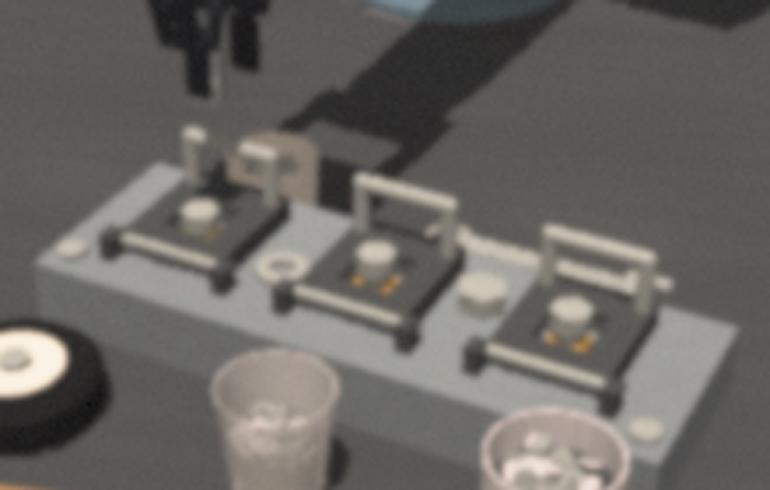

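The handle bar (276, rows 178–287) lies centred between the jaws, and the right bolt sits visibly lower than the others. I descend onto the bar.

Request:
drive_tool(targets=[[[0,0,0,0,0,-0.04,0],[0,0,0,0,0,-0.04,0],[0,0,0,0,0,-0.025,0],[0,0,0,0,0,-0.015,0],[0,0,0,0,0,0,0],[0,0,0,0,0,0,0]]])

```text
time_s: 10.8
tool_pos: [0.5157, -0.0703, 0.101]
tool_rot: [1.423, 1.054, -1.422]
ft_force: [0.4, 0.6, -0.6]
gripper_width: 0.0424
```

Run:
```python
from bench import bot
from h import *
d=bot.get_image("wrist");cv2.imwrite("pics/w6.png",d["pixels"][:,:,::-1])
s=bot.state();print(s["tool_pos"],s["ft_force"],s["gripper_width"])
```

```text
[ 0.5157 -0.0704  0.1011] [ 0.5016 -0.1971 -0.2521] 0.042747091994718794
```

View pics/w6.png

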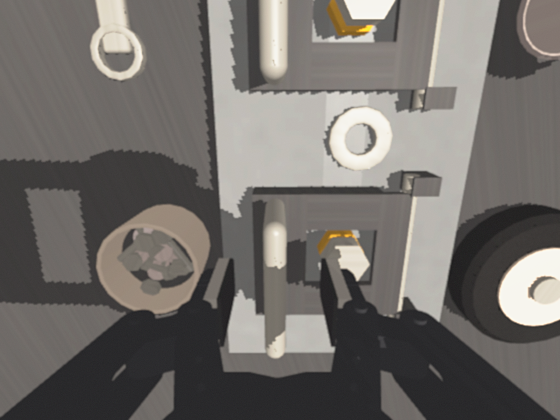

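The bar at (275, 200–355) is between the jaws. I lower 2 mm more and close.

Request:
drive_tool(targets=[[[0,0,0,0,0,-0.004,0],[0,0,0,0,0,0,-1],[0,0,0,0,0,0,-1],[0,0,0,0,0,0,-1],[0,0,0,0,0,0,-1],[0,0,0,0,0,0,-1]]])

```text
time_s: 11.6
tool_pos: [0.5147, -0.0701, 0.0984]
tool_rot: [1.422, 1.057, -1.423]
ft_force: [-5.8, 1.3, 5.2]
gripper_width: 0.0077
```

Run:
```python
from bench import bot
from h import *
d=bot.get_image("wrist");cv2.imwrite("pics/w7.png",d["pixels"][:,:,::-1])
s=bot.state();print(s["tool_pos"],s["ft_force"],s["gripper_width"])
# arc increments
yaw=-.2943; r=np.hypot(72,39);a0=np.arctan2(39,-72)
N=12;p=None
for i in range(N+1):
    a=a0-np.radians(45)*i/N; q=r*np.array([np.cos(a),np.sin(a)])
    if p is not None:
        d=(q-p)/500; print(i,np.round([d[0]*np.cos(yaw),d[0]*np.sin(yaw),d[1]],4))
    p=q
```

```text
[ 0.5147 -0.07    0.0984] [-5.4963  0.9998  5.9032] 0.007894906326426815
1 [ 0.0052 -0.0016  0.0093]
2 [ 0.0057 -0.0017  0.0089]
3 [ 0.0063 -0.0019  0.0085]
4 [ 0.0068 -0.0021  0.008 ]
5 [ 0.0073 -0.0022  0.0075]
6 [ 0.0077 -0.0023  0.007 ]
7 [ 0.0082 -0.0025  0.0065]
8 [ 0.0086 -0.0026  0.0059]
9 [ 0.0089 -0.0027  0.0053]
10 [ 0.0092 -0.0028  0.0047]
11 [ 0.0095 -0.0029  0.004 ]
12 [ 0.0097 -0.0029  0.0034]
```

View pics/w7.png

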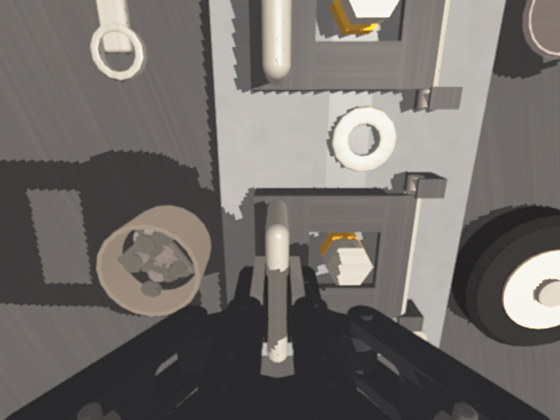

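The bar is gripped at (278, 205–360). Now I raise it along the hinge arc, first half only.

Request:
drive_tool(targets=[[[0,0,0,0.0052,-0.0016,0.0093,-1],[0,0,0,0.0057,-0.0017,0.0089,-1],[0,0,0,0.0063,-0.0019,0.0085,-1],[0,0,0,0.0068,-0.0021,0.008,-1],[0,0,0,0.0073,-0.0022,0.0075,-1],[0,0,0,0.0077,-0.0023,0.007,-1],[0,0,0,0,0,0,-1]]])

```text
time_s: 12.52
tool_pos: [0.5334, -0.0756, 0.1236]
tool_rot: [1.42, 1.06, -1.426]
ft_force: [-13.7, 2.5, 9.9]
gripper_width: 0.0081
```

Run:
```python
from bench import bot
from h import *
d=bot.get_image("wrist");e=bot.get_image("scene")
im=np.vstack([cv2.resize(d["pixels"][120:420,100:500],(480,360)),cv2.resize(e["pixels"][150:235,180:350],(480,240))])
cv2.imwrite("pics/w8.png",im[:,:,::-1])
s=bot.state();print(s["tool_pos"],s["ft_force"],s["torque"],s["gripper_width"])
```

```text
[ 0.5333 -0.0756  0.1236] [-13.442    2.9776   9.3643] [0.5019 2.215  0.0348] 0.00777436810511152
```

View pics/w8.png

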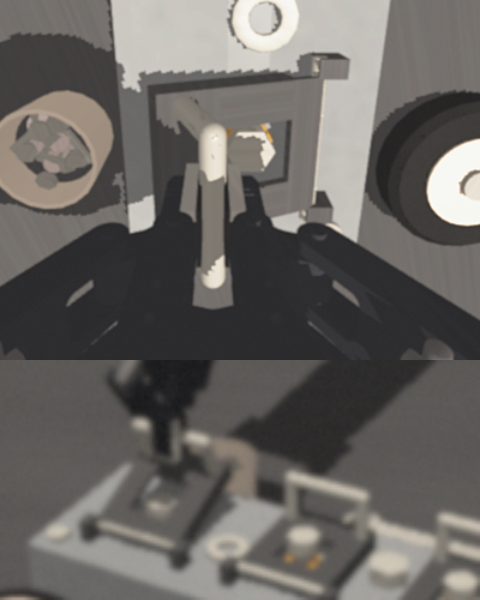

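Request:
drive_tool(targets=[[[0,0,0,0.0077,-0.0024,0.007,-1],[0,0,0,0.0082,-0.0025,0.0064,-1],[0,0,0,0.0085,-0.0026,0.0058,-1],[0,0,0,0.0088,-0.0027,0.0052,-1],[0,0,0,0.009,-0.0028,0.0046,-1],[0,0,0,0.009,-0.0028,0.004,-1],[0,0,0,0,0,0,-1],[0,0,0,0,0,0,-1]]])

```text
time_s: 13.62
tool_pos: [0.561, -0.0839, 0.1411]
tool_rot: [1.423, 1.055, -1.422]
ft_force: [-6.7, 2.6, 5.9]
gripper_width: 0.0074
```

Run:
```python
from bench import bot
from h import *
d=bot.get_image("wrist");e=bot.get_image("scene")
im=np.vstack([cv2.resize(d["pixels"][120:420,100:500],(480,360)),cv2.resize(e["pixels"][150:235,180:350],(480,240))])
cv2.imwrite("pics/w9.png",im[:,:,::-1])
s=bot.state();print(s["tool_pos"],s["tool_rot"],s["ft_force"],s["torque"],s["gripper_width"])
rx=np.array([np.cos(-.2943),np.sin(-.2943),0])
from scipy.spatial.transform import Rotation as R
h=s["tool_pos"]+.003*R.from_rotvec(s["tool_rot"]).as_matrix()[:,0]
for b in ([.5147,-.07,.0955],[.5149,-.07,.096]):
    H=np.array(b)+.072*rx; H[2]=.057
    v=h-H; x=v@rx; print(x,v[2],np.hypot(x,v[2]),np.degrees(np.arctan2(39,-72)-np.arctan2(v[2],x)))
```

```text
[ 0.5609 -0.0839  0.1411] [ 1.423   1.0551 -1.4217] [-5.5523  2.0286  6.3262] [0.4474 1.1741 0.0532] 0.008067987559853511
-0.02370219558187235 0.08105401390773861 0.0844484887132814 45.25684787222818
-0.023893596667028925 0.08105401390773861 0.08450240903218405 45.132287205340326
```

View pics/w9.png

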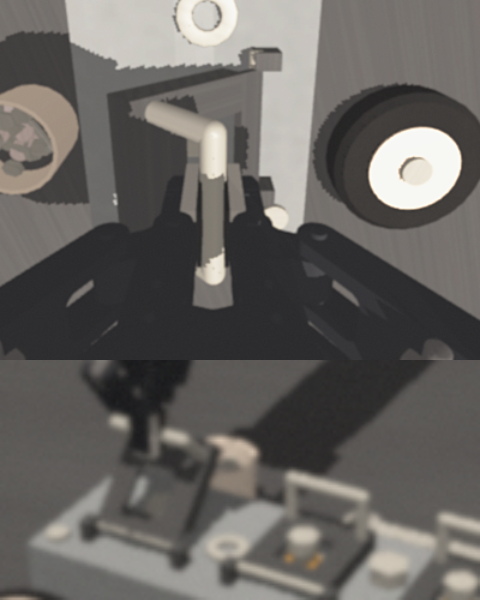

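The cap is up and the bar still held. The tool pose puts it at about 45°; I'll check that independently in the images.

Run:
```python
from bench import bot
from h import *
e=bot.get_image("scene");d=bot.get_image("top");w=bot.get_image("wrist")
cv2.imwrite("pics/s10.png",cv2.resize(e["pixels"][155:235,185:305,::-1],None,fx=6.5,fy=6.5,interpolation=cv2.INTER_CUBIC))
cv2.imwrite("pics/t10.png",d["pixels"][:,:,::-1])
im=cv2.resize(e["pixels"],None,fx=6.5,fy=6.5,interpolation=cv2.INTER_CUBIC)
# predicted overlays for 35,45,55 deg
rx=np.array([np.cos(-.2943),np.sin(-.2943),0]);ry=np.array([-rx[1],rx[0],0]);H=np.array([.5147,-.07,0])+.072*rx;H[2]=.057
def pt(x,y,z,a):
    a=np.radians(a); return H+rx*(x*np.cos(a)+z*np.sin(a))+ry*y+np.array([0,0,-x*np.sin(a)+z*np.cos(a)])
for a,c in((35,(255,0,0)),(45,(0,255,0)),(55,(0,0,255))):
    for q in([(-.072,-.03,.039),(-.072,.03,.039)],[(-.072,-.028,.005),(-.072,-.028,.039)],[(-.072,.028,.005),(-.072,.028,.039)]):
        P=[((proj(e,pt(*k,a))+.5)*6.5-.5).astype(int) for k in q]
        cv2.line(im,tuple(map(int,P[0])),tuple(map(int,P[1])),c,1)
cv2.imwrite("pics/s11.png",im[int(155*6.5):int(235*6.5),int(185*6.5):int(305*6.5),::-1])
```

```text
(no output)
```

View pics/s10.png

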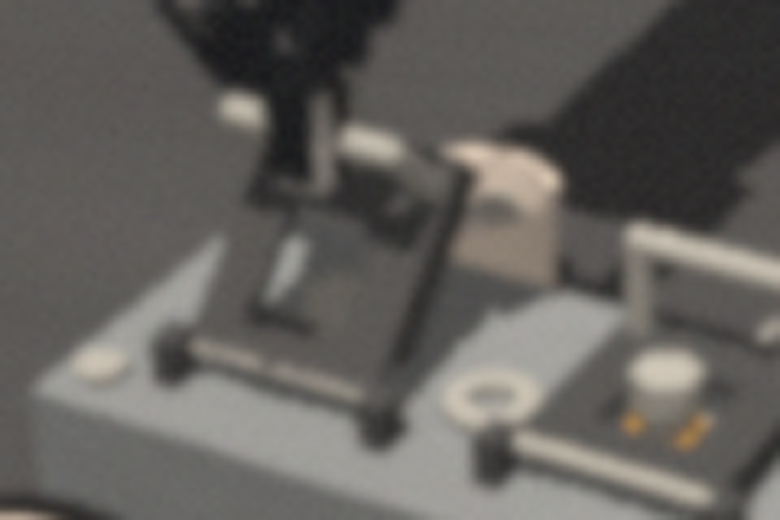

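View pics/s11.png

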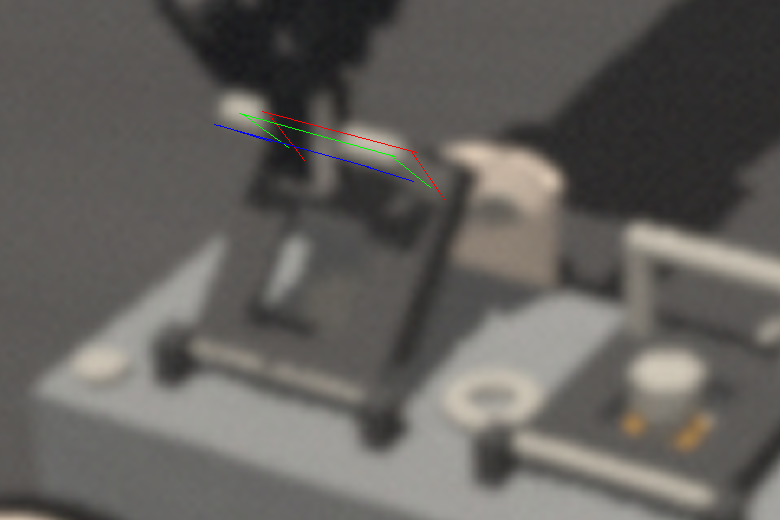

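View pics/t10.png

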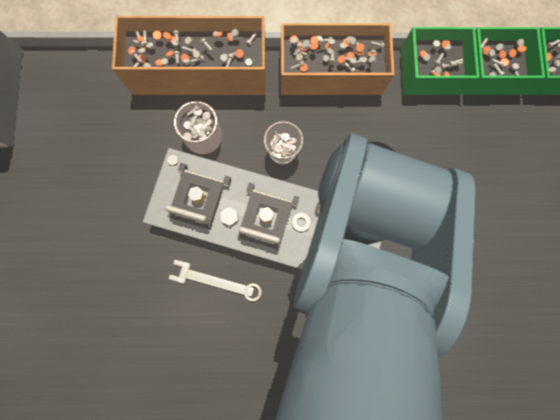

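The bar ends at (222,105) and (400,150) match the 45° model to within the camera's roughly 2 mm offset. The other caps are shut and the bystanders are undisturbed. I'll do a short hold check, then hand in.

Request:
drive_tool(targets=[[[0,0,0,0,0,0,-1],[0,0,0,0,0,0,-1],[0,0,0,0,0,0,-1],[0,0,0,0,0,0,-1],[0,0,0,0,0,0,-1],[0,0,0,0,0,0,-1]]])

```text
time_s: 14.62
tool_pos: [0.5609, -0.0839, 0.141]
tool_rot: [1.423, 1.055, -1.422]
ft_force: [-5.6, 2.1, 7.1]
gripper_width: 0.008
```

Run:
```python
from bench import bot
from h import *
w=bot.get_image("wrist");cv2.imwrite("pics/w12.png",w["pixels"][:,:,::-1])
```

```text
(no output)
```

View pics/w12.png

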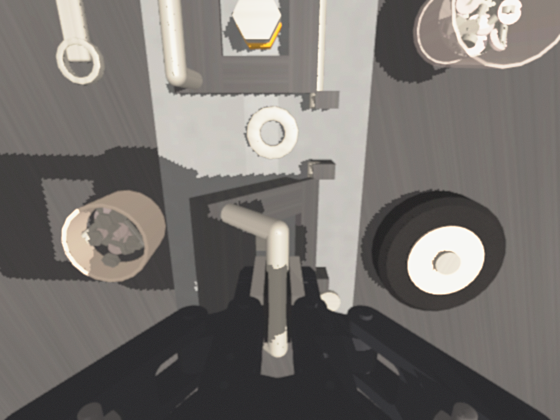

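The view is steady, with the bar held at (278, 230–350).

```bash
python3 -c "
from bench import bot
print(bot.close_job())"
```

```text
the job is handed in; nothing more can be done
None
```

The loose bolt is the right one, and I handed the job in with its cap held open at about 45°. The total time was about 15 s.

- **Taps:** I tapped left, middle and right in that order. The left (11.5 N) and middle (9.8 N) bolts did not give. The right one sank about 6.7 mm at almost no force, met its stop, and stayed down.
- **Cap angle:** I pinched the right cap's handle bar and swung it up along the hinge arc. The tool pose gives about 45°, and the scene picture agrees to within its roughly 2 mm calibration offset.
- **Hold:** Pose and grip stayed steady over the last second before hand-in. The wrist force stayed at about 9 N.
- **Other things:** The last pictures show the left and middle caps shut. Everything else in view looks to be where it started; the top camera could not see the wheel and tub behind the arm, but the wrist camera did.

Two readings disagreed slightly. The gripper read about 8 mm on the 10 mm bar. The bar also sits about 2.5 mm off its ideal arc, so it probably slid a little in the pads. Neither affected the hold.

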